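# Draw the spatula out of the half-covered washing-up tub and hold it over the hot pot

## Task

Fetch the bamboo spatula out of the washing-up tub: take it by its handle, tilt it handle end up and draw it out through the gap that the draining tray leaves open, without shifting the tray, the cup and bowl drying on it, or anything else on the counter. Finish with the spatula held motionless by its handle in the gripper, the whole blade over the middle of the open yellow hot pot and the whole spatula higher than the pot's rim, touching nothing else: do not put it down or let go.

Things in the scene. Friction and masses are not known exactly. Their poses are not given: they have to be found in the camera images.
- tub: White open washing-up tub on a grey foot; stands firmly, cannot be shifted. Origin: centre of its underside, on the counter; y along its length. Outside 300 (x) by 400 (y), walls 5 thick; inner floor flat, 45 above the counter; rim 155 above the counter (110 deep), with a 14 wide lip outside all round. The draining tray covers its +y part; its -y part is open.
- tray: Grey draining tray, loose, 0.55 kg, lying across the tub's long rims: 332 (tub's x) by 180 (tub's y), 12 high. Origin: centre of its underside, at rim height; axes as the tub's. Its edge facing the opening is 90 in -y from its origin and leaves a gap of 195 to 225 to the tub's -y end wall, much shorter than the spatula. Nothing of it hangs inside the tub.
- cup: Green and yellow striped cup, upside down on the tray; 80 wide, 85 tall. Origin: centre of its lower side. A bystander.
- bowl: White rice bowl, upside down on the tray; 110 wide, 55 tall. Origin: centre of its lower side. A bystander.
- spatula: Rigid bamboo spatula, about 0.1 kg, 340 long, flat on the tub's floor, roughly along the tub's y. Origin: middle of its length, underside; y from handle end (-170) to blade tip (+170), z up. Handle 22 wide (x), 16 thick, y -170 to +55; shoulder 36 wide; blade 62 wide, 7 thick, y +75 to +170. Handle end in the open part, blade under the tray. Balances 10 mm to the blade side of its origin.
- handle_end (a point): Spatula: centre of the handle's end face, y -170 of the spatula.
- handle_grip (a point): Spatula: middle of the handle's section 80 from its end (y -90, 8 above the underside), a good place to grip across the 22 mm width.
- blade (a point): Spatula: centre of the blade (y +122.5), 212.5 from handle_grip.
- blade_tip (a point): Spatula: middle of the blade's end edge (y +170).
- pot: Yellow electric hot pot, empty and open, fixed on the counter: 256 across outside, inside mouth 248 across, rim 145 above the counter; two small peach-coloured ears at its own +y and -y (to 159 from its axis, top at 124 above the counter), a knob low on its -x side. Origin: centre of its underside.
- pot_mouth (a point): Centre of the hot pot's mouth, at rim height (145 above the counter).
- sauce: Amber sauce bottle with red cap, 60 across, 170 tall, standing. Origin: centre of its underside. A bystander.
- salt: Small glass jar with white cap, 54 across, 75 tall, standing. Origin: centre of its underside. A bystander.
- saucer: Blue saucer, 110 across, 20 tall. Origin: centre of its underside. A bystander.

How it is judged (in metres and radians):
On the way:
1. the handle end is up through the gap, above the rim, while the blade tip is still down inside the tub (z of handle_end in the frame of tub above 0.16 m and z of blade_tip in the frame of tub below 0.14 m and y of blade_tip in the frame of tub between -0.195 and 0.195 m and x of blade_tip in the frame of tub between -0.145 and 0.145 m), for 0.1 s.
At the end, for the whole second after the job is handed in: The fingers hold the spatula still by its handle, clear of tub, tray, pot and bystanders; its blade centre is within 60 mm (horizontally) of the middle of the pot mouth; blade, tip and handle end are over 10 mm above the pot rim (horizontal distance between blade and pot_mouth below 0.06 m and z of each of blade, blade_tip, handle_end in the frame of pot_mouth above 0.01 m and contact force between spatula and the fingers above 1 N and y of the grasp point in the frame of spatula below 0.06 m and contact force between spatula and tub below 0.2 N and contact force between spatula and tray below 0.2 N and contact force between spatula and pot below 0.2 N and contact force between spatula and cup below 0.2 N and contact force between spatula and bowl below 0.2 N and contact force between spatula and sauce below 0.2 N and contact force between spatula and salt below 0.2 N and contact force between spatula and saucer below 0.2 N and linear speed of spatula below 0.03 m/s and angular speed of spatula below 0.3 rad/s); the arm keeps its last pose, push and grip.
It fails at once if the draining tray shifted by more than 12 mm or tipped (distance of tray from where it was at the start of the episode above 0.012 m or angle between tray's own z axis and vertical above 0.08 rad).
It fails at once if the cup or bowl on the tray slid more than 15 mm or tipped over (distance of any of cup, bowl from where it was at the start of the episode above 0.015 m or angle between any of cup, bowl's own z axis and vertical above 0.3 rad).
It fails at once if a thing standing on the counter shoved more than 20 mm or knocked over (distance of any of sauce, salt, saucer from where it was at the start of the episode above 0.02 m or angle between any of sauce, salt, saucer's own z axis and vertical above 0.4 rad).
It also fails if it takes over 48 s, if anything falls off the work surface, if the arm or the gripper's body presses on something with over 40 N, if the wrist force passes 120 N, or if a joint passes its speed limit or range.

## Robot

A 6-joint arm with a two-finger parallel gripper is mounted at the origin on the work surface. World frame = base frame: x ahead of the robot, y to its left, z up, the work surface at z = 0. Lengths are in m, angles in degrees, forces in N, time in s.
With the tool pointing down it reaches from about 0.25 to 0.725 m from the base axis. Payload 9.7 kg.
Tool frame: the origin (TCP) lies midway between the tips of the shut fingers; the grasp point (between the pads) lies 19 mm behind it; z points along the fingers, y is the line along which they close (so a half turn about z gives the same grasp; the last joint's range is limited). The gripper opens to 85 mm and grips with 20 to 120 N. Pads are 22 mm wide; open, the fingers measure 114 mm over their backs; the gripper's body (76 mm by 85 mm) begins 54 mm behind the grasp point. The pads swing forward as they close: fully open they stand 13 mm farther back than shut.
Start: joints at [76.433, 4.979, 10.078, 95.1, 0, 90], TCP at [0.129, 0.535, 0.231] pointing down, gripper open.
Joint ranges: [-179.16, 179.16], [-48.56, 103.87], [-65.8, 70.77], [-126.05, 130.52], [-82.76, 87.17], [-180, 180]. Speed limits (degrees/s): [127.2, 127.2, 147.25, 180, 180, 180].

## Interface

Orientations are given as [roll, pitch, yaw] about the fixed x, y, z axes, in that order (R = Rz(yaw) Ry(pitch) Rx(roll)).
In Python, from workcell import * gives the robot as it stands.
- The arm moves only by the tool servo_tool, never from a script. Its argument "moves" is a list of rows, each a list of 4 numbers: the shift along the world's x, y, z in normalised numbers (1 is 100 cm), then the turn about the world's z in a scale on which 1.0 is 90 degrees. A call has 1 to 20 rows; each row is the pose to reach, as a shift and turn from the pose commanded when the call began; what a row does not reach only later rows make up. A row lasts 1/12 s, in which the tool goes at most 41.7 mm and 7.16 degrees, less where a joint would pass 70% of its speed; a pose out of reach is approached as far as the arm can. A call with a gripper value outside its range is refused whole. "claw" is the closure, from 0 (fully open) to 1 (shut), set as the call begins (left out, the last holds). The fingers move at their own pace and stop on an object; "force" is the grip in N (left out, the last holds). Time passes only in rows, so rows that repeat a pose let the fingers close. It gives the time, the measured TCP pose, the force, the opening and the grip force at its end, in the units of the state.
- get_obs(): the state, without advancing time (a new reading comes with each control period).
- camera(name): name is "side" or "top" or "wrist"; returns the picture (480x640x3 uint8, red, green, blue); there is no depth.
- get_calibration(name): a dict with "fx", "fy", "cx", "cy" (pixels), "rvec" (rotation vector, rad) and "tvec" (3), from world to camera coordinates, as OpenCV has them; the wrist camera has in their place "tool_from_camera" (4x4, takes a point from camera to tool coordinates, whose origin is the TCP and whose axes are the flange's). Camera axes: x right, y down, z forward; pixel columns grow to the right and rows downward; lengths in m; the calibration is good to about 2 mm. A picture is of the moment at which its call begins: read the wrist's pose just before it. get_calibration takes no time and is no camera call.
- job_done(): hands the job in; it is judged then, once.
The state is a dict: "time": time; "q": joint angles; "qd": joint speeds; "joint_efforts": joint torques, N m; "ee_pos": TCP position; "tcp_rot": TCP orientation; "wrist_force": force on the tool from outside, world axes, zero at the start; "torque": the same for the moment, N m; "opening": finger opening in m; "grasp_force": force on a finger pad.
Only numpy, scipy, OpenCV 4.12 (cv2) and the standard library are available. Lean on these libraries where they do the work, as an engineer would, in place of code of your own. Each camera call takes 0.05 s, during which the arm holds its last target. There are 200 camera calls.

## Working session

There is one attempt and no reset: what is moved stays moved. The work goes in short steps, Python scripts to look and compute and a tool call to move; the robot and the scene stay as the last step left them, time stands still between calls to the robot, and variables do not carry over. Pictures are saved under pics/ and viewed, at most 10 in all, crops included, and the job is handed in when it is done.

Besides the shell and the picture viewer there is one more tool, called after "Emit:" by a JSON object that holds its "fn" and its "kwargs", one argument or row to a line. servo_tool: Moves the arm, as the interface text tells. Its arguments: {"type":"object","properties":{"moves":{"type":"array","items":{"type":"array","items":{"type":"number"}}},"claw":{"type":"number"},"force":{"type":"number"}},"required":["moves"]}

```bash
ls; mkdir -p pics
python3 - <<'E'
from workcell import *
import cv2
o=get_obs();print({k:o[k] for k in('time','q','ee_pos','tcp_rot','opening')})
for n in('side','top','wrist'):
    cv2.imwrite(f'pics/{n}0.png',camera(n)[:,:,::-1]);print(n,get_calibration(n))
E
```

```text
pics
{'time': 0.0, 'q': array([ 7.64336990e+01,  5.00954254e+00,  1.00333857e+01,  9.50990294e+01,
       -1.50787360e-04,  9.00002299e+01]), 'ee_pos': array([0.1289596 , 0.53442701, 0.23058844]), 'tcp_rot': array([-1.79924814e+02,  1.51088861e-04,  1.66433469e+02]), 'opening': 0.08524726425411411}
side {'fx': 490.67051624918895, 'fy': 490.67051624918895, 'cx': 317.3980156539312, 'cy': 242.90328406679822, 'rvec': array([ 2.30462741, -0.63433445,  0.26976275]), 'tvec': array([-0.45880887,  0.33076686,  0.93600378])}
top {'fx': 566.8942894596769, 'fy': 566.8942894596769, 'cx': 320.0003095680575, 'cy': 235.1977921200495, 'rvec': array([ 2.18670594, -2.14554613,  0.09517532]), 'tvec': array([0.09373184, 0.58050214, 1.45715451])}
wrist {'fx': 341.7777718277696, 'fy': 341.7777718277696, 'cx': 324.427968636956, 'cy': 235.44097218590716, 'tool_from_camera': array([[ 3.83408277e-04, -9.53702505e-01, -3.00751369e-01,
         7.64032879e-02],
       [ 9.99999299e-01,  7.02562677e-04, -9.53038976e-04,
        -5.98129021e-04],
       [ 1.12021234e-03, -3.00750793e-01,  9.53702105e-01,
        -1.42819374e-01],
       [ 0.00000000e+00,  0.00000000e+00,  0.00000000e+00,
         1.00000000e+00]])}
```

View pics/top0.png

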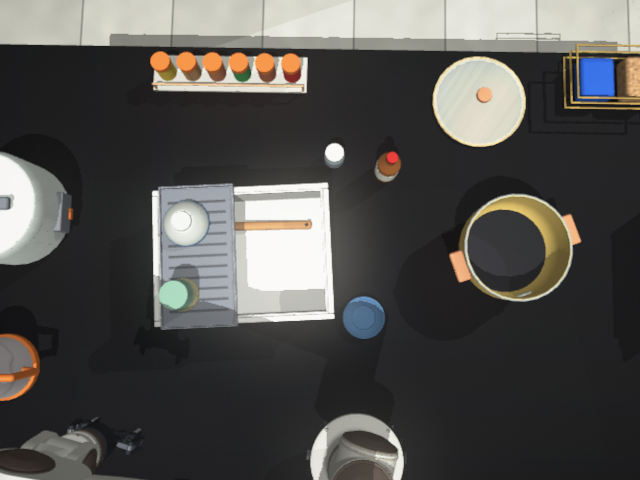

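View pics/side0.png

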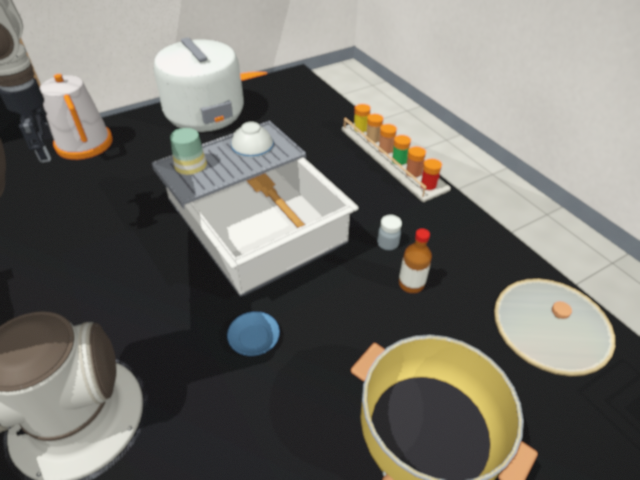

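View pics/wrist0.png

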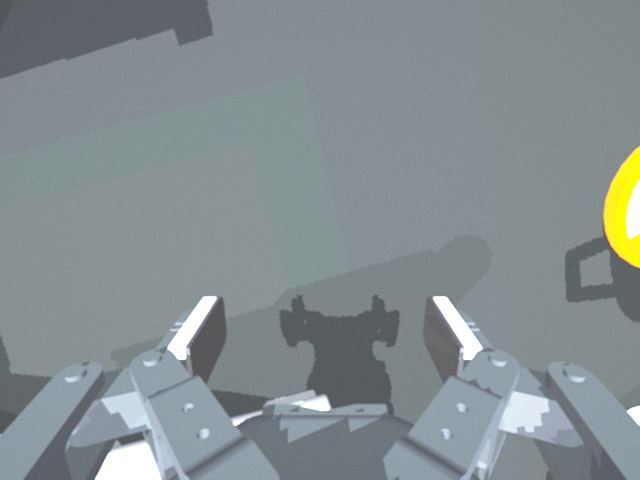

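The top view shows the spatula handle from about (235,226) to (312,225), with the tub opening spanning x≈236–330. The pot is at (518,247), the sauce at (388,165) and the saucer at (364,317). The side view shows the handle from (265,190) to (300,222), and the wrist view shows only counter. Next I'll measure from the top and side views.

```bash
cat > h.py <<'E'
import numpy as np, cv2
from workcell import *
def cam(n):
    c=get_calibration(n);K=np.array([[c['fx'],0,c['cx']],[0,c['fy'],c['cy']],[0,0,1]])
    R=cv2.Rodrigues(np.array(c['rvec']))[0];return K,R,np.array(c['tvec'])
def ray(n,p):
    K,R,t=cam(n);return -R.T@t,R.T@np.linalg.inv(K)@np.array([p[0],p[1],1.])
def plane(n,p,z):
    o,d=ray(n,p);return o+d*(z-o[2])/d[2]
def tri(p,q,n='top',m='side'):
    o,d=ray(n,p);a,e=ray(m,q);s=np.linalg.lstsq(np.c_[d,-e],a-o,rcond=None)[0]
    u,v=o+s[0]*d,a+s[1]*e;return (u+v)/2,np.linalg.norm(u-v)
def mask(img,lo,hi,box):
    h=cv2.cvtColor(img,cv2.COLOR_RGB2HSV);m=cv2.inRange(h,lo,hi);k=np.zeros_like(m);x0,y0,x1,y1=box;k[y0:y1,x0:x1]=m[y0:y1,x0:x1];return k
def big(m):
    return max(cv2.findContours(m,0,2)[0],key=cv2.contourArea)
E
python3 - <<'E'
from h import *
np.set_printoptions(precision=4,suppress=True)
T=cv2.imread('pics/top0.png')[:,:,::-1].copy();S=cv2.imread('pics/side0.png')[:,:,::-1].copy()
ct=big(mask(T,(5,90,80),(25,255,255),(238,205,325,245)));cs=big(mask(S,(5,90,60),(25,255,255),(230,165,330,235)))
rt,rs=cv2.minAreaRect(ct),cv2.minAreaRect(cs);print(rt,rs)
# end midpoints: top image right end; side image lower right end
def endmid(r,d):
    b=cv2.boxPoints(r);i=np.argsort(b@np.array(d))[-2:];return b[i].mean(0)
et,es=endmid(rt,(1,0)),endmid(rs,(1,1));lt=endmid(rt,(-1,0));print(et,es,lt)
print('end tri',tri(et,es));print('end@61',plane('top',et,.061),'edge@61',plane('top',lt,.061))
# pot rim ellipse from top, side
cp=big(mask(T,(20,60,80),(35,255,255),(450,180,590,310)));print('pot',cv2.minEnclosingCircle(cp))
for n,box in(('salt',(330,150)),('sauce',(388,165))):print(n,plane('top',box,.07))
# tub rim corners, tray edge (eyeballed)
for p in((328,184),(333,319),(154,191),(155,327)):print('rim',p,plane('top',p,.155))
for p in((235,185),(237,326)):print('trayedge',p,plane('top',p,.167))
for n,p,z in(('pot',(518,247),.145),('cup',(174,295),.085),('saucer',(364,317),.02),('sauce',(392,158),.17)):print(n,plane('top',p,z))
cv2.imwrite('pics/z0.png',cv2.resize(T[170:335,140:600,::-1],None,fx=1.7,fy=1.7,interpolation=2))
E
```

```text
((273.991943359375, 225.08839416503906), (7.4299445152282715, 72.1233901977539), 88.87670135498047) ((277.75, 199.75), (70.00357055664062, 18.384775161743164), 45.0)
[310.0467 224.3814] [302.5 224.5] [237.9372 225.7953]
end tri (array([0.5865, 0.1334, 0.1135]), np.float64(0.022315997317285906))
end@61 [0.6029 0.1305 0.061 ] edge@61 [0.5959 0.3159 0.061 ]
pot ((518.616455078125, 246.61643981933594), 53.00505828857422)
salt [0.7965 0.0827 0.07  ]
sauce [ 0.7596 -0.0674  0.07  ]
rim (328, 184) [0.691  0.0864 0.155 ]
rim (333, 319) [0.3678 0.0687 0.155 ]
rim (154, 191) [0.6664 0.5076 0.155 ]
rim (155, 327) [0.3407 0.4895 0.155 ]
trayedge (235, 185) [0.6824 0.3096 0.167 ]
trayedge (237, 326) [0.3477 0.2935 0.167 ]
pot [ 0.5475 -0.3728  0.145 ]
cup [0.416  0.4665 0.085 ]
saucer [ 0.3681 -0.0136  0.02  ]
sauce [ 0.7542 -0.0661  0.17  ]
```

Run:
```python
from h import *
np.set_printoptions(precision=4,suppress=True)
T=cv2.imread('pics/top0.png');S=cv2.imread('pics/side0.png')
a=cv2.resize(T[205:245,230:330],None,fx=7.5,fy=7.5,interpolation=0);b=cv2.resize(S[165:240,235:335],None,fx=4,fy=4,interpolation=0)
b=cv2.copyMakeBorder(b,0,0,0,350,0);cv2.imwrite('pics/z1.png',np.vstack([a,b])[:600])
K,R,t=cam('side')
# predicted side px of top-view end at z=.061 and of mid-handle
for z in(.045,.061,.08):
    for p in((311,224.6),(238,226)):
        X=plane('top',p,z);c=K@(R@X+t);print(z,X,c[:2]/c[2])
```

```text
0.045 [0.6043 0.1285 0.045 ] [314.6693 242.7126]
0.045 [0.5971 0.3183 0.045 ] [275.9637 199.6108]
0.061 [0.6024 0.128  0.061 ] [314.1383 238.5117]
0.061 [0.5953 0.3157 0.061 ] [275.4973 195.7841]
0.08 [0.6002 0.1275 0.08  ] [313.4932 233.4072]
0.08 [0.5932 0.3128 0.08  ] [274.9306 191.1337]
```

View pics/z1.png

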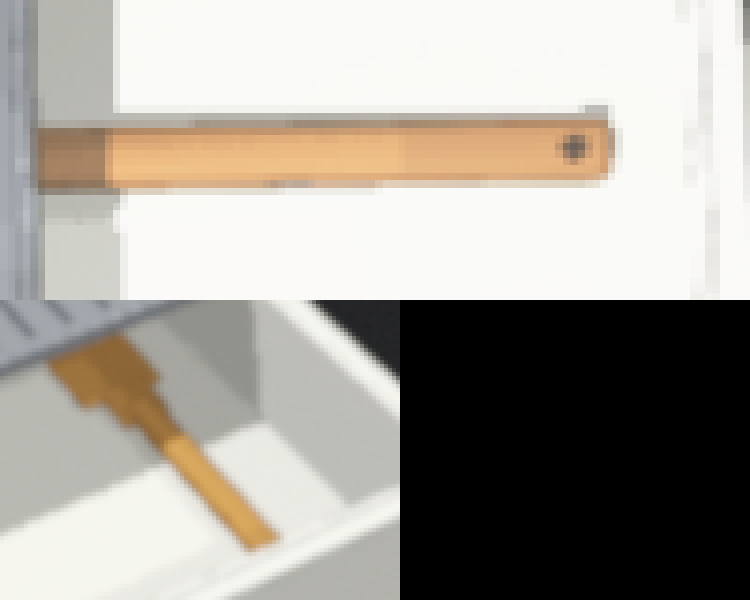

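The handle end is near (0.602, 0.128). Its line in the side view fits z≈0.058, and the end itself is hidden there by the near wall. I'll move above it and measure the height with the wrist camera from two positions.

The manual's scale: shifts go in shares of 100 cm and turns go in shares of 90 degrees. Converting my numbers, 47.1 cm / 100 = 0.471, -35.2 cm / 100 = -0.352, -1.295 rad / 1.5708 = -0.8244.

Emit:
{"fn": "servo_tool", "kwargs": {
  "moves": [
    [0, 0, 0.04, 0],
    [0, 0, 0.08, -0.0764],
    [0, 0, 0.12, -0.1528],
    [0.03, -0.022, 0.12, -0.2292],
    [0.06, -0.045, 0.12, -0.3056],
    [0.095, -0.07, 0.12, -0.382],
    [0.13, -0.097, 0.12, -0.4584],
    [0.165, -0.123, 0.12, -0.5348],
    [0.2, -0.15, 0.12, -0.6112],
    [0.235, -0.176, 0.12, -0.6875],
    [0.27, -0.202, 0.12, -0.7639],
    [0.305, -0.228, 0.12, -0.8244],
    [0.34, -0.254, 0.12, -0.8244],
    [0.375, -0.28, 0.12, -0.8244],
    [0.41, -0.307, 0.12, -0.8244],
    [0.44, -0.33, 0.12, -0.8244],
    [0.471, -0.352, 0.12, -0.8244],
    [0.471, -0.352, 0.12, -0.8244],
    [0.471, -0.352, 0.12, -0.8244],
    [0.471, -0.352, 0.12, -0.8244]
  ],
  "claw": 0.3,
  "force": 20
}}

```text
time: 1.82
ee_pos: [0.6006, 0.182, 0.3502]
tcp_rot: [-179.9, 0.0, 92.1]
wrist_force: [-0.6, 0.5, 0.3]
opening: 0.0598
grasp_force: 0.0
```

Run:
```python
from h import *
import pickle
o=get_obs();im=camera('wrist');cv2.imwrite('pics/w1.png',im[:,:,::-1]);pickle.dump(o,open('w1.pkl','wb'));print(o)
```

```text
{'time': 1.8167, 'q': array([1.68550197e+01, 2.28390658e+01, 4.53905770e+01, 1.12654058e+02,
       1.12716794e-02, 1.04719128e+02]), 'qd': array([ 1.88243688, -2.25502967, -1.0576746 ,  0.14392212,  0.07518137,
        0.33568804]), 'joint_efforts': array([ -1.95572466, -64.76418257,  42.31817722,  -0.12956918,
        -0.10772856,  -0.11193908]), 'ee_pos': array([0.60060014, 0.18201996, 0.35017093]), 'tcp_rot': array([-1.79897954e+02,  1.51534654e-02,  9.21358953e+01]), 'wrist_force': array([-0.56657539,  0.48064543,  0.25669754]), 'torque': array([ 0.01055711,  0.01804148, -0.02379556]), 'grasp_force': 0.0, 'opening': 0.0597771884460229}
```

View pics/w1.png

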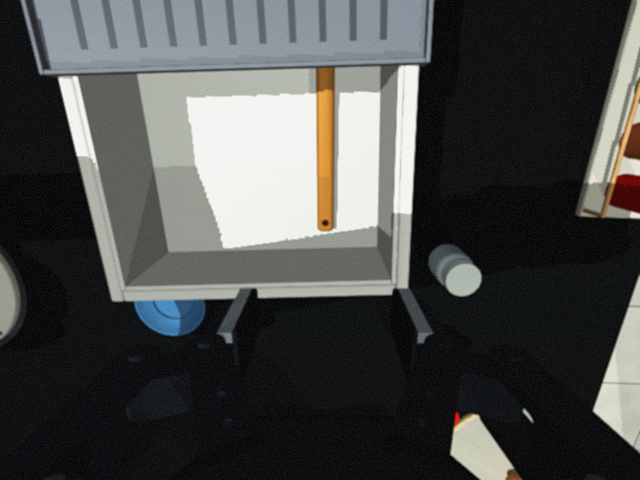

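The wrist view shows the handle from (325,68) to its end at (325,231), with the hole at (325,222), centred between the fingers. I'll take a second view from lower down.

Converted, -10 cm / 100 = -0.1, -7 cm / 100 = -0.07.

Emit:
{"fn": "servo_tool", "kwargs": {
  "moves": [
    [0, -0.02, -0.035, 0],
    [0, -0.04, -0.07, 0],
    [0, -0.04, -0.1, 0],
    [0, -0.04, -0.1, 0],
    [0, -0.04, -0.1, 0],
    [0, -0.04, -0.1, 0]
  ]
}}

```text
time: 2.37
ee_pos: [0.6, 0.1438, 0.2544]
tcp_rot: [179.8, -0.0, 92.3]
wrist_force: [-0.2, 0.7, 0.6]
opening: 0.06
grasp_force: 0.0
```

Run:
```python
from h import *
import pickle
from scipy.spatial.transform import Rotation as Rn
np.set_printoptions(precision=4,suppress=True)
o2=get_obs();i2=camera('wrist');cv2.imwrite('pics/w2.png',i2[:,:,::-1])
c=get_calibration('wrist');M=np.array(c['tool_from_camera'])
def wray(o,p):
    R=Rn.from_euler('xyz',o['tcp_rot'],degrees=True).as_matrix()
    d=np.array([(p[0]-c['cx'])/c['fx'],(p[1]-c['cy'])/c['fy'],1]);return R@M[:3,3]+o['ee_pos'],R@M[:3,:3]@d
o1=pickle.load(open('w1.pkl','rb'));i1=cv2.imread('pics/w1.png')[:,:,::-1].copy()
L=[]
for o,im in((o1,i1),(o2,i2)):
    k=big(mask(im,(5,120,50),(25,255,255),(260,0,400,400)));r=cv2.minAreaRect(k);b=cv2.boxPoints(r)
    i=np.argsort(b[:,1]);lo=b[i[2:]].mean(0);hi=b[i[:2]].mean(0);print(r,lo,hi);L.append((lo,hi,o))
a,b=wray(o1,L[0][0]),wray(o2,L[1][0])
s=np.linalg.lstsq(np.c_[a[1],-b[1]],b[0]-a[0],rcond=None)[0];u,v=a[0]+s[0]*a[1],b[0]+s[1]*b[1];print('end',u,v)
for lo,hi,o in L:
  for p in(lo,hi):
    q,d=wray(o,p);print('@61',q+d*(.061-q[2])/d[2])
ot=ray('top',(311,224.6));s=np.linalg.lstsq(np.c_[b[1],-ot[1]],ot[0]-b[0],rcond=None)[0];print('w2/top',b[0]+s[0]*b[1],ot[0]+s[1]*ot[1])
# inner floor/wall & tray edge seen in w1
for n,p,z in(('rimR',(418,66),.155),('rimR2',(408,290),.155),('rimL2',(115,297),.155),('trayL',(45,74),.155),('trayR',(428,62),.155)):
    q,d=wray(o1,p);print(n,q+d*(z-q[2])/d[2])
print(o2['ee_pos'])
```

```text
((325.0, 148.5), (16.0, 163.0), 0.0) [325. 230.] [325.  67.]
((325.7842712402344, 110.46328735351562), (23.605953216552734, 221.23654174804688), 0.7742201685905457) [324.2896 221.0715] [327.279   -0.1449]
end [0.6031 0.1286 0.0597] [0.6013 0.1288 0.0596]
@61 [0.6031 0.129  0.061 ]
@61 [0.5957 0.324  0.061 ]
@61 [0.6013 0.1292 0.061 ]
@61 [0.596  0.3231 0.061 ]
w2/top [0.6014 0.1285 0.0588] [0.6026 0.1281 0.0589]
rimR [0.6795 0.3136 0.155 ]
rimR2 [0.6952 0.0923 0.155 ]
rimL2 [0.3739 0.0713 0.155 ]
trayL [0.3436 0.2945 0.155 ]
trayR [0.688  0.3171 0.155 ]
[0.6    0.1438 0.2544]
```

The handle end is at (0.602, 0.129) with its top at z=0.060, which agrees across the wrist and top views and with the text (0.061). I'll descend to grip 50 mm from the end.

Converted, -20.2 cm / 100 = -0.202, 3.5 cm / 100 = 0.035.

Emit:
{"fn": "servo_tool", "kwargs": {
  "moves": [
    [0, 0.035, -0.01, 0],
    [0, 0.035, -0.04, 0],
    [0, 0.035, -0.075, 0],
    [0, 0.035, -0.11, 0],
    [0, 0.035, -0.14, 0],
    [0, 0.035, -0.165, 0],
    [0, 0.035, -0.185, 0],
    [0, 0.035, -0.195, 0],
    [0, 0.035, -0.202, 0],
    [0, 0.035, -0.202, 0],
    [0, 0.035, -0.202, 0],
    [0, 0.035, -0.202, 0]
  ]
}}

```text
time: 3.42
ee_pos: [0.6011, 0.1781, 0.0513]
tcp_rot: [179.9, -0.0, 92.2]
wrist_force: [0.1, 0.8, -0.1]
opening: 0.0596
grasp_force: 0.0
```

Emit:
{"fn": "servo_tool", "kwargs": {
  "moves": [
    [0, 0, 0, 0],
    [0, 0, 0, 0],
    [0, 0, 0, 0],
    [0, 0, 0, 0],
    [0, 0, 0, 0],
    [0, 0, 0, 0],
    [0, 0, 0, 0],
    [0, 0, 0, 0]
  ],
  "claw": 1,
  "force": 20
}}

```text
time: 4.08
ee_pos: [0.6004, 0.1777, 0.05]
tcp_rot: [179.9, -0.0, 92.2]
wrist_force: [-0.3, -0.5, 5.0]
opening: 0.0215
grasp_force: 20.4
```

Converted, 3 cm / 100 = 0.03, 2.5 cm / 100 = 0.025.

Emit:
{"fn": "servo_tool", "kwargs": {
  "moves": [
    [0, 0, 0.005, 0],
    [0, 0, 0.01, 0],
    [0, 0, 0.015, 0],
    [0, 0, 0.02, 0],
    [0, 0, 0.025, 0],
    [0, 0, 0.03, 0],
    [0, 0, 0.03, 0],
    [0, 0, 0.03, 0],
    [0, 0, 0.03, 0]
  ]
}}

```text
time: 4.83
ee_pos: [0.5999, 0.1776, 0.0791]
tcp_rot: [-180.0, 0.0, 92.2]
wrist_force: [0.5, 0.4, -0.8]
opening: 0.0216
grasp_force: 19.7
```

Run:
```python
from h import *
o=get_obs();print(o['wrist_force'],o['torque'],o['ee_pos'],o['grasp_force'])
a=camera('wrist');b=camera('side');cv2.imwrite('pics/g1.png',np.hstack([cv2.resize(a,(400,300)),cv2.resize(b[80:300,100:400],(400,300))])[:,:,::-1])
```

```text
[ 0.52807829  0.35724486 -0.77993717] [-0.0939691   0.01402993 -0.06048292] [0.59992302 0.1776067  0.07906883] 19.69018578529358
```

View pics/g1.png

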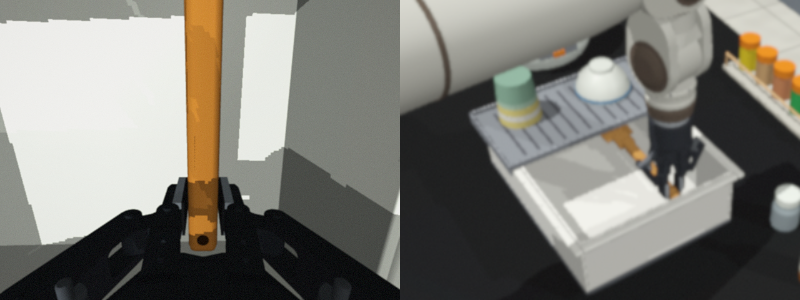

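Left panel: the handle is held between the pads, with its end at about (203,245) and the shaft running straight up. Right panel: the blade is still under the tray. I'll work out the tilt from how the handle's width changes with row.

```bash
cat >> h.py <<'E'
from scipy.spatial.transform import Rotation as Rn
def tilt(rows=range(10,240,6),shoot=True):
    o=get_obs();im=camera('wrist');c=get_calibration('wrist');M=np.array(c['tool_from_camera'])
    R=Rn.from_euler('xyz',o['tcp_rot'],degrees=True).as_matrix();m=mask(im,(5,100,25),(25,255,255),(200,0,460,420))
    P=[]
    for v in rows:
        x=np.flatnonzero(m[v])
        if len(x)<10: continue
        w=x[-1]-x[0]+1;u=(x[-1]+x[0])/2;z=c['fx']*.022/w
        q=np.array([(u-c['cx'])/c['fx']*z,(v-c['cy'])/c['fy']*z,z]);p=R@(M[:3,:3]@q+M[:3,3])+o['ee_pos'];P.append([v,w,*p])
    P=np.array(P);np.set_printoptions(precision=3,suppress=True);print(P[::5]);f=np.polyfit(P[:,3],P[:,4],1);print('tilt deg',np.degrees(np.arctan(f[0])),'F',o['wrist_force'],'T',o['torque'],o['ee_pos'],o['opening'])
    return im
E
python3 -c "
from h import *
tilt()"
```

```text
[[ 10.     62.      0.596   0.293   0.082]
 [ 40.     60.      0.596   0.284   0.081]
 [ 70.     58.      0.597   0.274   0.079]
 [100.     57.      0.597   0.264   0.08 ]
 [130.     56.      0.598   0.253   0.081]
 [160.     55.      0.598   0.241   0.082]
 [190.     53.      0.598   0.229   0.081]
 [220.     52.      0.599   0.216   0.082]]
tilt deg -0.0704106159655015 F [ 0.075  0.535 -0.37 ] T [-0.122 -0.072  0.022] [0.6   0.178 0.079] 0.021334492065390443
```

It's held rigidly level. I'll ease the closure to lower the grip so that gravity can pivot the spatula.

Emit:
{"fn": "servo_tool", "kwargs": {
  "moves": [
    [0, 0, 0, 0],
    [0, 0, 0, 0],
    [0, 0, 0, 0]
  ],
  "claw": 0.77
}}

```text
time: 5.23
ee_pos: [0.6, 0.1776, 0.0792]
tcp_rot: [-180.0, 0.0, 92.2]
wrist_force: [0.3, -0.7, -1.1]
opening: 0.0212
grasp_force: 19.7
```

Emit:
{"fn": "servo_tool", "kwargs": {
  "moves": [
    [0, 0, 0, 0],
    [0, 0, 0, 0],
    [0, 0, 0, 0]
  ],
  "claw": 0.757
}}

```text
time: 5.48
ee_pos: [0.6, 0.1777, 0.0793]
tcp_rot: [180.0, -0.0, 92.2]
wrist_force: [0.5, 0.4, -0.1]
opening: 0.0215
grasp_force: 19.7
```

```bash
python3 -c "
from h import *
tilt()"
```

```text
[[ 10.     62.      0.596   0.293   0.082]
 [ 40.     60.      0.597   0.284   0.081]
 [ 70.     58.      0.597   0.275   0.08 ]
 [100.     57.      0.597   0.264   0.081]
 [130.     56.      0.598   0.253   0.082]
 [160.     55.      0.598   0.241   0.083]
 [190.     53.      0.599   0.229   0.081]
 [220.     52.      0.599   0.216   0.082]]
tilt deg -0.29083268341304896 F [ 0.488  0.367 -0.104] T [-0.061  0.011 -0.038] [0.6   0.178 0.079] 0.021458894336376728
```

The grip force won't go below 20 N. I'll try a few quick upward jerks with gentle returns, staying well below the tray, since inertia and gravity together should rotate the blade down.

Converted, 3.5 cm / 100 = 0.035, 3 cm / 100 = 0.03.

Emit:
{"fn": "servo_tool", "kwargs": {
  "moves": [
    [0, 0, -0.01, 0],
    [0, 0, -0.02, 0],
    [0, 0, 0.018, 0],
    [0, 0, 0.03, 0],
    [0, 0, 0.03, 0],
    [0, 0, 0.02, 0],
    [0, 0, 0.005, 0],
    [0, 0, -0.01, 0],
    [0, 0, -0.012, 0],
    [0, 0, 0.028, 0],
    [0, 0, 0.035, 0],
    [0, 0, 0.035, 0],
    [0, 0, 0.035, 0]
  ]
}}

```text
time: 6.62
ee_pos: [0.6005, 0.1778, 0.1144]
tcp_rot: [179.9, -0.0, 92.2]
wrist_force: [-0.4, 0.0, -0.8]
opening: 0.0212
grasp_force: 20.1
```

```bash
python3 -c "
from h import *
tilt()"
```

```text
[[ 10.     57.      0.596   0.297   0.105]
 [ 40.     56.      0.596   0.287   0.106]
 [ 70.     55.      0.597   0.276   0.107]
 [100.     53.      0.597   0.265   0.105]
 [130.     53.      0.598   0.253   0.109]
 [160.     52.      0.598   0.241   0.11 ]
 [190.     51.      0.599   0.228   0.111]
 [220.     50.      0.599   0.215   0.112]]
tilt deg -4.4870146496288035 F [-0.38   0.006 -0.78 ] T [-0.074  0.035 -0.038] [0.6   0.178 0.114] 0.021160539136618303
```

The jerks work: the tilt is now −4.5°. I'll continue with larger strokes that drift upwards.

Converted, -3.4 cm / 100 = -0.034, -2.8 cm / 100 = -0.028.

Emit:
{"fn": "servo_tool", "kwargs": {
  "moves": [
    [0, 0, -0.017, 0],
    [0, 0, -0.034, 0],
    [0, 0, 0.007, 0],
    [0, 0, 0.008, 0],
    [0, 0, -0.01, 0],
    [0, 0, -0.028, 0],
    [0, 0, 0.013, 0],
    [0, 0, 0.014, 0],
    [0, 0, -0.005, 0],
    [0, 0, -0.024, 0],
    [0, 0, 0.017, 0],
    [0, 0, 0.018, 0],
    [0, 0, -0.002, 0],
    [0, 0, -0.021, 0],
    [0, 0, 0.02, 0],
    [0, 0, 0.02, 0],
    [0, 0, 0.02, 0]
  ]
}}

```text
time: 8.08
ee_pos: [0.6024, 0.1783, 0.1383]
tcp_rot: [179.6, -0.1, 92.2]
wrist_force: [-0.3, -1.4, -1.1]
opening: 0.0214
grasp_force: 20.1
```

```bash
python3 -c "
from h import *
tilt()"
```

```text
[[ 10.     51.      0.598   0.303   0.111]
 [ 40.     51.      0.598   0.29    0.115]
 [ 70.     50.      0.599   0.279   0.116]
 [100.     50.      0.599   0.266   0.12 ]
 [130.     49.      0.6     0.253   0.121]
 [160.     49.      0.6     0.24    0.125]
 [190.     49.      0.601   0.228   0.129]
 [220.     48.      0.601   0.214   0.13 ]]
tilt deg -11.773319179744425 F [-0.274 -1.371 -1.052] T [-0.189 -0.055 -0.013] [0.602 0.178 0.138] 0.021409374499937007
```

Converted, -4 cm / 100 = -0.04, -3.5 cm / 100 = -0.035.

Emit:
{"fn": "servo_tool", "kwargs": {
  "moves": [
    [0, 0, -0.02, 0],
    [0, 0, -0.04, 0],
    [0, 0, 0.001, 0],
    [0, 0, 0.002, 0],
    [0, 0, -0.015, 0],
    [0, 0, -0.035, 0],
    [0, 0, 0.006, 0],
    [0, 0, 0.007, 0],
    [0, 0, -0.01, 0],
    [0, 0, -0.029, 0],
    [0, 0, 0.012, 0],
    [0, 0, 0.013, 0],
    [0, 0, -0.005, 0],
    [0, 0, -0.023, 0],
    [0, 0, 0.018, 0],
    [0, 0, 0.019, 0],
    [0, 0, 0, 0],
    [0, 0, -0.017, 0],
    [0, 0, 0.024, 0],
    [0, 0, 0.024, 0]
  ]
}}

```text
time: 9.8
ee_pos: [0.6025, 0.1784, 0.1656]
tcp_rot: [179.4, -0.1, 92.2]
wrist_force: [2.3, 0.5, 2.0]
opening: 0.0216
grasp_force: 20.1
```

Converted, -4 cm / 100 = -0.04, -2.3 cm / 100 = -0.023.

Emit:
{"fn": "servo_tool", "kwargs": {
  "moves": [
    [0, 0, -0.02, 0],
    [0, 0, -0.04, 0],
    [0, 0, 0.001, 0],
    [0, 0, 0.002, 0],
    [0, 0, -0.015, 0],
    [0, 0, -0.035, 0],
    [0, 0, 0.006, 0],
    [0, 0, 0.007, 0],
    [0, 0, -0.01, 0],
    [0, 0, -0.029, 0],
    [0, 0, 0.012, 0],
    [0, 0, 0.013, 0],
    [0, 0, -0.005, 0],
    [0, 0, -0.023, 0],
    [0, 0, 0.018, 0],
    [0, 0, 0.018, 0],
    [0, 0, 0.018, 0]
  ]
}}

```text
time: 11.22
ee_pos: [0.6049, 0.1791, 0.1854]
tcp_rot: [179.0, -0.3, 92.2]
wrist_force: [0.1, 0.5, 0.2]
opening: 0.0211
grasp_force: 20.1
```

```bash
python3 -c "
from h import *
tilt()"
```

```text
[[ 10.     43.      0.601   0.313   0.127]
 [ 40.     45.      0.601   0.296   0.141]
 [ 70.     43.      0.602   0.283   0.136]
 [100.     44.      0.602   0.268   0.145]
 [130.     45.      0.603   0.254   0.154]
 [160.     45.      0.603   0.24    0.158]
 [190.     45.      0.604   0.226   0.162]
 [220.     46.      0.604   0.213   0.17 ]]
tilt deg -21.33962904748443 F [0.084 0.53  0.23 ] T [-0.171  0.009 -0.016] [0.605 0.179 0.185] 0.021088349130360794
```

Tilt is about −22°, and the fingers and handle end are above the rim. I'll shift 5 cm towards −y for more clearance to the tray edge and keep jerking.

Converted, -5 cm / 100 = -0.05, -3.8 cm / 100 = -0.038.

Emit:
{"fn": "servo_tool", "kwargs": {
  "moves": [
    [0, -0.012, 0, 0],
    [0, -0.025, 0, 0],
    [0, -0.038, 0, 0],
    [0, -0.05, -0.01, 0],
    [0, -0.05, -0.02, 0],
    [0, -0.05, 0.02, 0],
    [0, -0.05, 0.02, 0],
    [0, -0.05, 0.005, 0],
    [0, -0.05, -0.014, 0],
    [0, -0.05, 0.026, 0],
    [0, -0.05, 0.026, 0],
    [0, -0.05, 0.01, 0],
    [0, -0.05, -0.008, 0],
    [0, -0.05, 0.032, 0],
    [0, -0.05, 0.032, 0],
    [0, -0.05, 0.015, 0],
    [0, -0.05, -0.002, 0],
    [0, -0.05, 0.038, 0],
    [0, -0.05, 0.038, 0],
    [0, -0.05, 0.038, 0]
  ]
}}

```text
time: 12.93
ee_pos: [0.6027, 0.128, 0.2195]
tcp_rot: [179.4, -0.1, 92.2]
wrist_force: [0.0, 0.5, -0.2]
opening: 0.0215
grasp_force: 20.0
```

Run:
```python
from h import *
tilt();cv2.imwrite('pics/g2.png',cv2.resize(camera('side')[80:300,100:420],(640,440))[:,:,::-1])
```

```text
[[ 10.     62.      0.598   0.244   0.223]
 [ 40.     38.      0.598   0.252   0.14 ]
 [ 70.     40.      0.599   0.234   0.156]
 [100.     40.      0.6     0.219   0.161]
 [130.     41.      0.6     0.203   0.171]
 [160.     42.      0.601   0.188   0.18 ]
 [190.     43.      0.601   0.174   0.189]
 [220.     44.      0.602   0.16    0.197]]
tilt deg -21.15694024260586 F [ 0.04   0.487 -0.244] T [-0.176 -0.015 -0.03 ] [0.603 0.128 0.219] 0.021534630949446545
```

View pics/g2.png

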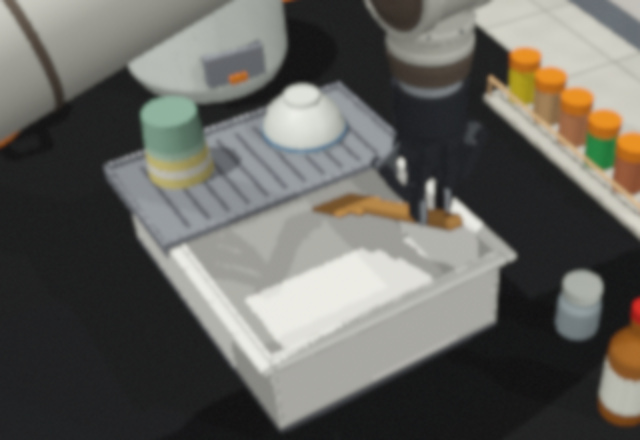

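The side view (scaled crop) shows the spatula tilted handle-up at about 32° with its blade in the tub, and the tray, cup and bowl undisturbed. The way-point condition is met: handle end z≈0.25 and tip z≈0.07. I'll firm the grip and draw it out towards −y and up.

Emit:
{"fn": "servo_tool", "kwargs": {
  "moves": [
    [0, 0, 0, 0],
    [0, 0, 0, 0],
    [0, 0, 0, 0],
    [0, -0.008, 0.003, 0],
    [0, -0.02, 0.007, 0],
    [0, -0.035, 0.012, 0],
    [0, -0.05, 0.018, 0],
    [0, -0.065, 0.024, 0],
    [0, -0.08, 0.03, 0],
    [0, -0.093, 0.035, 0],
    [0, -0.1, 0.04, 0],
    [0, -0.1, 0.05, 0],
    [0, -0.1, 0.065, 0],
    [0, -0.1, 0.08, 0],
    [0, -0.1, 0.095, 0],
    [0, -0.1, 0.11, 0],
    [0, -0.1, 0.123, 0],
    [0, -0.1, 0.134, 0],
    [0, -0.1, 0.14, 0],
    [0, -0.1, 0.14, 0]
  ],
  "claw": 1,
  "force": 80
}}

```text
time: 14.7
ee_pos: [0.6003, 0.0274, 0.3556]
tcp_rot: [179.9, -0.0, 92.2]
wrist_force: [-0.1, 0.2, -1.7]
opening: 0.0194
grasp_force: 78.7
```

Run:
```python
from h import *
tilt(rows=range(60,240,6));a=camera('side');b=camera('top');cv2.imwrite('pics/g3.png',np.hstack([cv2.resize(a,(400,300)),cv2.resize(b[150:390,140:460],(400,300))])[:,:,::-1])
```

```text
[[ 60.     39.      0.596   0.14    0.285]
 [ 90.     40.      0.596   0.123   0.295]
 [120.     41.      0.597   0.107   0.305]
 [150.     41.      0.598   0.092   0.31 ]
 [180.     47.      0.598   0.08    0.338]
 [210.     47.      0.599   0.067   0.342]]
tilt deg -43.27065267071564 F [-0.142  0.15  -1.707] T [-0.092  0.023  0.006] [0.6   0.027 0.356] 0.019418473154692955
```

View pics/g3.png

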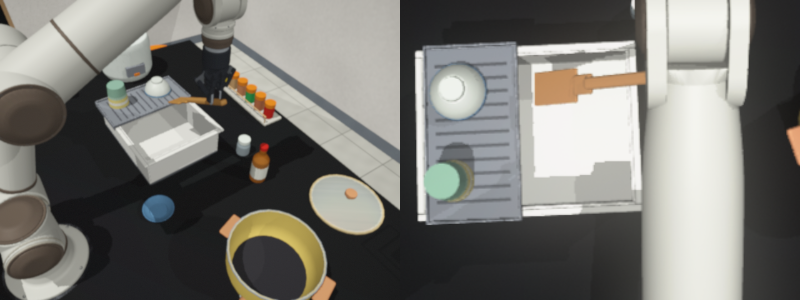

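The left panel (side) and right panel (top) show the spatula out and clear, with the blade over the open part of the tub (right panel about 535–580, 85), and the tray, cup and bowl unmoved. Now I'll carry it to the pot.

Converted, -48.5 cm / 100 = -0.485, -47 cm / 100 = -0.47, -1.05 rad / 1.5708 = -0.6685.

Emit:
{"fn": "servo_tool", "kwargs": {
  "moves": [
    [0, 0, 0.007, 0],
    [-0.005, -0.01, 0.015, -0.0127],
    [-0.014, -0.03, 0.02, -0.0414],
    [-0.025, -0.055, 0.02, -0.0764],
    [-0.038, -0.083, 0.02, -0.1146],
    [-0.051, -0.111, 0.02, -0.1528],
    [-0.064, -0.139, 0.02, -0.191],
    [-0.077, -0.168, 0.02, -0.2292],
    [-0.09, -0.196, 0.02, -0.2674],
    [-0.103, -0.225, 0.02, -0.3088],
    [-0.116, -0.253, 0.02, -0.347],
    [-0.129, -0.282, 0.02, -0.3883],
    [-0.142, -0.31, 0.02, -0.4265],
    [-0.155, -0.338, 0.02, -0.4647],
    [-0.168, -0.367, 0.02, -0.5029],
    [-0.181, -0.395, 0.02, -0.5443],
    [-0.194, -0.423, 0.02, -0.5825],
    [-0.206, -0.45, 0.02, -0.6175],
    [-0.215, -0.47, 0.02, -0.6462],
    [-0.222, -0.485, 0.02, -0.6685]
  ]
}}

```text
time: 16.52
ee_pos: [0.376, -0.4593, 0.3739]
tcp_rot: [-180.0, 0.0, 31.8]
wrist_force: [0.2, 0.7, 0.1]
opening: 0.0195
grasp_force: 78.5
```

Converted, -1.7 cm / 100 = -0.017, -1.1 cm / 100 = -0.011, -0.035 rad / 1.5708 = -0.0223.

Emit:
{"fn": "servo_tool", "kwargs": {
  "moves": [
    [-0.005, -0.011, 0, -0.0159],
    [-0.008, -0.017, 0, -0.0223],
    [-0.008, -0.017, 0, -0.0223],
    [-0.008, -0.017, 0, -0.0223],
    [-0.008, -0.017, 0, -0.0223]
  ]
}}

```text
time: 16.93
ee_pos: [0.3704, -0.4736, 0.3746]
tcp_rot: [180.0, -0.0, 30.1]
wrist_force: [-0.2, -0.6, -0.8]
opening: 0.0196
grasp_force: 78.5
```

Run:
```python
from h import *
tilt(rows=range(60,180,6));a=camera('side');b=camera('top');cv2.imwrite('pics/g4.png',np.vstack([np.hstack([cv2.resize(a,(400,300)),cv2.resize(b,(400,300))]),cv2.resize(b[180:360,400:640],(800,300))*0+np.hstack([cv2.resize(b[170:395,340:640],(400,300)),cv2.resize(a[255:480,340:640],(400,300))])])[:,:,::-1])
```

```text
[[ 60.    240.      0.443  -0.434   0.483]
 [ 90.    162.      0.442  -0.434   0.467]
 [120.     53.      0.441  -0.436   0.368]
 [150.     45.      0.428  -0.441   0.345]]
tilt deg 84.59175585163014 F [-0.231 -0.55  -0.825] T [-0.095  0.083 -0.019] [ 0.37  -0.474  0.375] 0.01958502936132763
```

View pics/g4.png

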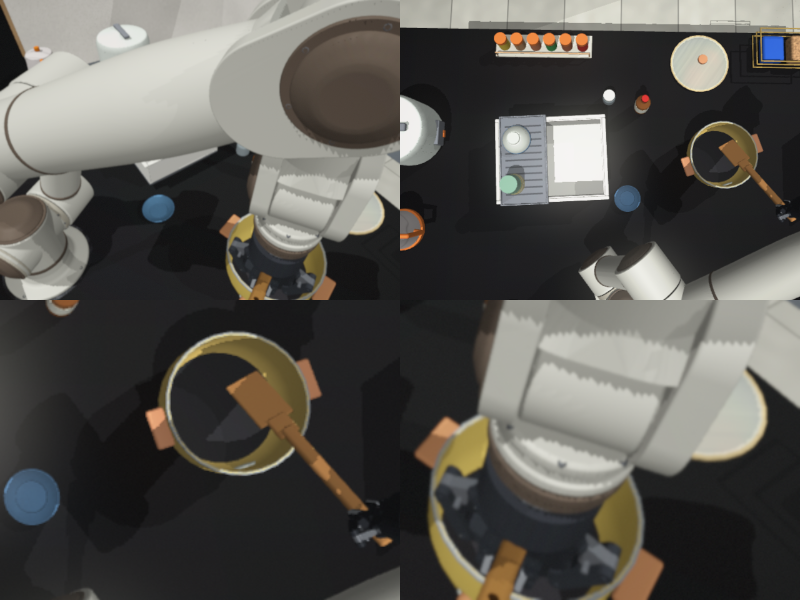

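The top-view panels show the blade over the pot mouth, with its centre near full-image pixel (535,242) and its tip at (524,230). I'll cast these and correct.

Run:
```python
from h import *
np.set_printoptions(precision=4,suppress=True)
P=np.array([.3704,-.4736]);u=np.array([np.cos(np.radians(30.1)),np.sin(np.radians(30.1))])
print('pot',plane('top',(518.6,246.6),.145))
for z in(.20,.25,.28):print(z,'blade',plane('top',(535,242),z),'tip',plane('top',(524,230),z-.03))
for th in(25,32,38):c,s=np.cos(np.radians(th)),np.sin(np.radians(th));print(th,'blade',P+.242*c*u,.38-.242*s,'tip',P+.29*c*u,.38-.29*s)
o=get_obs();print(o['ee_pos'],o['time'])
```

```text
pot [ 0.5485 -0.3743  0.145 ]
0.2 blade [ 0.5552 -0.3935  0.2   ] tip [ 0.5861 -0.3791  0.17  ]
0.25 blade [ 0.5506 -0.3751  0.25  ] tip [ 0.5803 -0.3617  0.22  ]
0.28 blade [ 0.5478 -0.364   0.28  ] tip [ 0.5769 -0.3512  0.25  ]
25 blade [ 0.5602 -0.3636] 0.27772638065875077 tip [ 0.5978 -0.3418] 0.25744070409519715
32 blade [ 0.548  -0.3707] 0.2517595380555644 tip [ 0.5832 -0.3503] 0.2263234133723706
38 blade [ 0.5354 -0.378 ] 0.2310099229711907 tip [ 0.5681 -0.359 ] 0.2014581721555591
[ 0.3705 -0.4736  0.3747] 17.0833
```

The blade centre is within about 5 mm of the pot axis, at z≈0.25, and the tip is at about 0.22. Everything is well above the rim (0.145), so I'll let it settle and hand in.

Emit:
{"fn": "servo_tool", "kwargs": {
  "moves": [
    [0, 0, 0, 0],
    [0, 0, 0, 0],
    [0, 0, 0, 0],
    [0, 0, 0, 0],
    [0, 0, 0, 0],
    [0, 0, 0, 0]
  ]
}}

```text
time: 17.58
ee_pos: [0.37, -0.4743, 0.3743]
tcp_rot: [-180.0, -0.0, 30.1]
wrist_force: [-0.5, 0.1, -1.4]
opening: 0.0195
grasp_force: 78.5
```

```bash
python3 -c "
from workcell import *
print(get_obs()['grasp_force'],job_done())"
```

```text
the job is handed in; nothing more can be done
78.54880571365356 None
```

The job is handed in at about 17.6 s, though the hand-in returned no verdict: the spatula is held still by its handle, its blade centre measured about 5 mm from the middle of the pot mouth and all of it at least about 70 mm above the rim, and in the camera views the tray, cup, bowl and other items had not moved.

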